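# Knock a stuck brass part out of its die from below

### The arm

A 6-joint arm with a two-finger parallel gripper is mounted at the origin on a cart in front of the work surface, level with it; the furniture and walls round the work are solid. World frame = base frame: x ahead of the robot, y to its left, z up, the work surface at z = 0. Lengths are in mm, angles in rad, forces in N, time in s.
With the tool pointing down it reaches from about 350 to 975 mm from the base axis. Payload 7.1 kg.
Tool frame: the origin (TCP) lies at the very end of the fingers, on their centre line; the grasp point (between the pads) lies 19 mm behind it; z points along the fingers, y is the line along which they close (so a half turn about z gives the same grasp; the last joint's range is limited). The gripper opens to 88 mm and grips with 3 to 60 N. Pads are 20 mm wide; open, the fingers measure 115 mm over their backs; the gripper's body (75 mm by 178 mm) begins 61 mm behind the grasp point.
Start: joints at [1.148, 0.423, 1.63, -0, 1.089, -0.019], TCP at [245.54, 574.73, 222.675] pointing down, gripper open.
Joint ranges: [-3, 3], [-0.9, 2.11], [0.09, 2.58], [-1.31, 4.45], [0.11, 2.69], [-2.54, 2.54]. Speed limits (rad/s): [2.39, 2.39, 3.01, 3.14, 3.14, 3.14].

### API

Orientations are given as a rotation vector (axis times angle).
In Python, from workcell import * gives the robot as it stands.
- The arm moves only by the tool step_arm, never from a script. Its argument "deltas" is a list of rows, each a list of 3 entries, a list of its own where there are three numbers: the shift along the tool's x, y, z in units of 300 mm (1.0 is 300 mm), then the turn, a rotation vector about the tool's x, y, z in units of 1.5 rad (1.0 is 1.5 rad), then the gripper command: -1 is shut, 1 is fully open, values between are in proportion. In form: [[[dx, dy, dz], [rx, ry, rz], gripper], ...]. A call has 1 to 20 rows; each row is the pose to reach, as a shift and turn from the pose commanded when the call began, along the tool's axes at that moment; what a row does not reach only later rows make up. A row lasts 1/12 s, in which the tool goes at most 41.7 mm and 7.16 degrees, less where a joint would pass 70% of its speed; a pose out of reach is approached as far as the arm can. A call with a number of a shift or a turn outside -1 to 1 is refused whole. A call with a gripper value outside its range is refused whole. The fingers move at their own pace and stop on an object; the grip force is fixed at half the most. Time passes only in rows, so rows that repeat a pose let the fingers close. It gives the time, the measured TCP pose, the force, the opening and the grip force at its end, in the units of the state.
- get_obs(): the state, without advancing time (a new reading comes with each control period).
- get_image(name): name is "side" or "top" or "wrist"; returns a dict with "pixels" (400x640x3 uint8, red, green, blue), "fx", "fy", "cx", "cy" (pixels), "T" (4x4, takes a point from camera to world coordinates). Camera axes: x right, y down, z forward; pixel columns grow to the right and rows downward; lengths in mm; the calibration is good to about 2 mm. A picture is of the moment at which its call begins. There is no depth.
- close_job(): hands the job in; it is judged then, once.
The state is a dict: "t": time; "qpos": joint angles; "qvel": joint speeds; "joint_torque": joint torques, N m; "ee_pos": TCP position; "orientation": TCP orientation; "ft_force": force on the tool from outside, world axes, zero at the start; "moment": the same for the moment, N m; "width": finger opening in mm; "grasp_force": force on a finger pad.
Only numpy, scipy, OpenCV 4.12 (cv2) and the standard library are available. Lean on these libraries where they do the work, as an engineer would, in place of code of your own. Each camera call takes 0.05 s, during which the arm holds its last target. There are 200 camera calls.

### The job

The brass part is stuck below the face of the blue sloping die. Take the knock-out iron, feel from underneath for the knock-out hole in the die's backing plate, push the iron's pin up through it until the part stands fully raised, then stand the iron upright on the bench again and lay the brass part flat on top of the steel bench block.

Things in the scene. Friction and masses are not known exactly. Their poses are not given: they have to be found in the camera images.
- die_stand: Fixed dark steel stand with the blue die on it; origin on the bench, x away from the robot (yaw within 0.2 rad), y left, z up. The die slopes 30 degrees about y, face towards the robot. On the bench lies its 8 mm thick foot plate, x -43 to 127, y -40 to 40 mm. Two legs square to the die carry its lower and upper ends; between them the space under the die is open at both sides (+y and -y).
- pocket (a point): Centre of the mouth of the pocket, on the die's sloping face. Axes turned with the slope: x up the slope (away from the robot), y across it, z square to the face, outwards and up, leaning 30 degrees to the robot. Blue die: x -55 to 55, y -34 to 34, z -27 to 0 mm; pocket 67 (x) x 39 mm (y).
- under (a point): Middle of the die's underside, straight below the pocket (37 mm along its -z), same axes. Steel backing plate z 0 to 10 mm, fast. Its 15 mm knock-out hole, square through, is at y = 0 but anywhere from x -12 to 12 mm, unmeasured and out of sight: feel for it. Elsewhere a pin stops at z = 0; in the hole it meets the ejector plate at z = 10 mm. Legs at x -54 to -48 and 48 to 54, full width.
- ejector (a joint): Ejector plate that forms the pocket's floor and carries the part: 0 = down, 0.016 m = fully up at its stop, sliding along the pocket's z. Stiff: about 8 N moves it, and it stays where it is left.
- part_center (a point): Centre of the loose brass part, 64 mm (x, along the slope) x 36 mm (y) x 20 mm (z, square to the face), 100 to 210 g. At first its top is 2 mm below the die's face and cannot be gripped; with the ejector fully up it stands 14 mm proud and can be gripped across its 36 mm, fingers along the pocket's z.
- iron_grip (a point): Knock-out iron, loose, 200 g, U-shaped, standing on its foot on the bench. This point is in the orange grip, 148 mm above the foot's underside; grip 30 (x) x 18 mm (y), 116 to 168 mm up: grip it across the 18 mm. z up the shank, y from shank to pin. Steel shank below 20 x 12 mm. Foot 8 mm thick: 46 mm wide (x) at y -24 to 16, then 26 mm wide to y = 64.
- iron_tip (a point): Tip of the iron's round-ended pin, 8 mm thick, which rises from the far end of the foot, parallel to the shank and 52 mm (+y) from its axis. The tip is 42 mm above the foot's underside, 34 mm above its upper face, 106 mm below iron_grip. Same axes as iron_grip.
- block_top (a point): Middle of the top face of the loose steel bench block, 63 x 63 x 20 mm, 620 g, lying flat on the bench.
- post_stand: Bystander, fixed: grey stand with a thin vertical post 0.47 m tall at its middle; keep the arm clear of it when swinging across. Also in the way: a dark wooden rack of upright steel punches, about 0.11 m tall, at x 0.38 to 0.52, y -0.08 to 0.03 m on the bench. The bench top is z = 0.
There are look-alikes about, which are no part of the job. What is shaped like the part that bears iron_grip but purple is not meant.

How it is judged:
By the outcome, as a careful person would: the job done as asked, in the order asked, and still so for the second after the job is handed in, with the robot touching nothing.
It also fails if it takes over 72 s, if anything falls off the work surface, if the arm or the gripper's body presses on something with over 40 N, if the wrist force passes 120 N, or if a joint passes its speed limit or range.

## Working session

There is one attempt and no reset: what is moved stays moved. The work goes in short steps, Python scripts to look and compute and a tool call to move; the robot and the scene stay as the last step left them, time stands still between calls to the robot, and variables do not carry over. Pictures are saved under pics/ and viewed, at most 12 in all, crops included, and the job is handed in when it is done.

Besides the shell and the picture viewer there is one more tool, called after "Emit:" in YAML: its name, and indented under it one key for each argument. step_arm: Moves the arm, as the interface text tells. Its arguments: {"type":"object","properties":{"deltas":{"type":"array","items":{"type":"array"}}},"required":["deltas"]}

```bash
mkdir -p pics; ls; python3 - <<'E'
from workcell import *
import cv2,numpy as np,pickle
d={}
for n in ["side","top","wrist"]:
    im=get_image(n); d[n]=im
    cv2.imwrite(f"pics/a_{n}.png",im["pixels"][:,:,::-1])
    print(n,im["fx"],im["cx"],im["cy"],np.round(im["T"],3).tolist())
pickle.dump(d,open("a.pkl","wb"))
o=get_obs();print(o["t"],o["ee_pos"],o["orientation"],o["width"])
E
```

```text
pics
side 391.44911210049946 314.51800882404035 195.87134330368042 [[-0.999, -0.03, 0.016, 526.498], [-0.032, 0.64, -0.768, 690.401], [0.013, -0.768, -0.64, 727.02], [0.0, 0.0, 0.0, 1.0]]
top 448.76609225568177 318.7612565022743 192.02773484120567 [[-0.062, -0.97, 0.235, 285.373], [-0.998, 0.059, -0.018, -27.904], [0.003, -0.235, -0.972, 1268.495], [0.0, 0.0, 0.0, 1.0]]
wrist 315.095074719804 318.5255199414016 203.98689361166927 [[0.393, 0.878, 0.271, 170.909], [0.919, -0.375, -0.117, 606.2], [-0.001, 0.296, -0.955, 384.74], [0.0, 0.0, 0.0, 1.0]]
0.15 [245.3678059  574.35359127 222.07424724] [-6.29857974e-01 -3.07755745e+00  1.81311486e-03] 87.86051040516224
```

View pics/a_side.png

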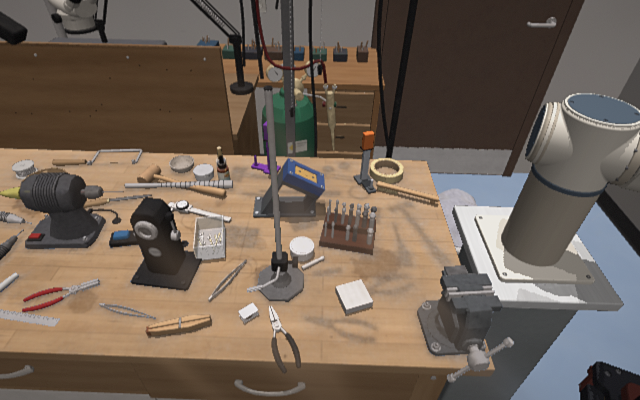

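View pics/a_top.png

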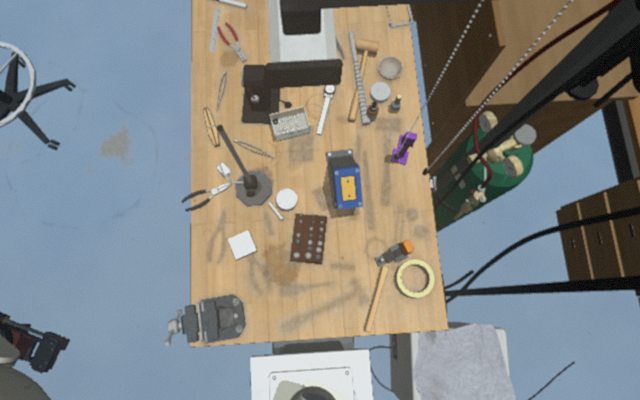

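The side view shows the die at (300,178), the iron's grip at (368,140) and foot at (360,186), and the block at (354,296). The top view shows the die at (347,187), the iron at (395,252), the block at (242,245) and the post base at (253,187). I'll zoom in on these.

```bash
cat > h.py <<'E'
import numpy as np,cv2,pickle
from scipy.spatial.transform import Rotation as R
def ray(im,u,v):
    d=im["T"][:3,:3]@np.array([(u-im["cx"])/im["fx"],(v-im["cy"])/im["fy"],1]); return im["T"][:3,3],d/np.linalg.norm(d)
def onz(im,u,v,z):
    o,d=ray(im,u,v); return o+d*(z-o[2])/d[2]
def tri(*ps):
    A=np.zeros((3,3));b=np.zeros(3)
    for im,u,v in ps:
        o,d=ray(im,u,v);P=np.eye(3)-np.outer(d,d);A+=P;b+=P@o
    x=np.linalg.solve(A,b); return x
def proj(im,p):
    q=im["T"][:3,:3].T@(np.asarray(p)-im["T"][:3,3]); return np.array([im["fx"]*q[0]/q[2]+im["cx"],im["fy"]*q[1]/q[2]+im["cy"]])
E
python3 - <<'E'
from h import *
d=pickle.load(open("a.pkl","rb"))
t=d["top"]["pixels"][:,:,::-1];s=d["side"]["pixels"][:,:,::-1]
f=lambda a:cv2.resize(a,(400,300),interpolation=cv2.INTER_CUBIC)
a=f(t[225:285,350:430]);b=f(t[140:215,295:395]);c=f(s[120:210,330:450]);e=f(s[145:235,230:350])
cv2.imwrite("pics/b.png",np.vstack([np.hstack([a,b]),np.hstack([c,e])]))
for n,im in d.items():
    hsv=cv2.cvtColor(im["pixels"],cv2.COLOR_RGB2HSV)
    for nm,lo,hi in [("orange",(5,190,120),(17,255,255)),("blue",(108,140,50),(125,255,255)),("brass",(16,120,120),(28,255,255)),("white",(0,0,195),(180,40,255))]:
        m=cv2.inRange(hsv,lo,hi);k,l,st,c=cv2.connectedComponentsWithStats(m)
        for i in range(1,k):
            if st[i,4]>25 and n!="wrist" : print(n,nm,st[i].tolist(),c[i].round(1))
E
```

```text
side brass [295, 166, 22, 16, 126] [305.4 173.6]
side brass [11, 187, 9, 9, 28] [ 15.6 192.3]
side white [565, 94, 23, 24, 61] [572.1 105.3]
side white [541, 103, 7, 26, 36] [544.6 115.4]
side white [548, 102, 9, 29, 99] [552.8 115.7]
side white [555, 107, 13, 28, 165] [560.1 123.2]
side white [614, 121, 26, 4, 34] [628.7 123.4]
side white [629, 133, 11, 15, 66] [634.8 140.8]
side white [193, 164, 20, 11, 160] [202.7 169.1]
side white [177, 200, 10, 7, 51] [181.7 203.4]
side white [168, 202, 9, 6, 31] [172.2 204.1]
side white [185, 205, 36, 12, 120] [202.4 211.7]
side white [455, 205, 128, 98, 3675] [498.3 253.5]
side white [199, 228, 21, 20, 154] [207.3 236.8]
side white [566, 234, 28, 27, 295] [578.9 248.3]
side white [290, 236, 24, 19, 349] [301.4 245.1]
side white [302, 256, 22, 12, 50] [312.8 261.2]
side white [0, 273, 17, 14, 41] [  7.7 278.8]
side white [336, 279, 37, 30, 671] [353.6 293.7]
side white [239, 303, 19, 15, 163] [247.7 310.1]
side white [269, 306, 17, 30, 145] [274.8 319.5]
top blue [340, 168, 16, 8, 34] [348.9 172.8]
top blue [356, 173, 5, 28, 65] [358.  186.4]
t
[... 182 characters left out ...]
.8]
top white [222, 0, 23, 6, 49] [234.2   2.1]
top white [278, 3, 50, 58, 1283] [302.5  44.6]
top white [0, 42, 33, 80, 229] [19.8 78.1]
top white [372, 83, 18, 16, 174] [380.5  90.6]
top white [326, 86, 8, 6, 45] [329.6  88.4]
top white [317, 94, 15, 40, 170] [323.2 113.3]
top white [221, 162, 9, 12, 60] [224.8 168.1]
top white [211, 183, 18, 11, 82] [218.7 188.2]
top white [276, 188, 22, 21, 341] [286.3 198.1]
top white [269, 202, 13, 17, 43] [275.1 210. ]
top white [228, 230, 28, 29, 501] [241.4 244. ]
top white [497, 330, 12, 42, 172] [503. 345.]
top white [412, 333, 6, 31, 124] [414.6 345.4]
top white [250, 350, 124, 50, 4629] [314.3 373.6]
top white [414, 383, 7, 17, 49] [416.2 393.6]
```

View pics/b.png

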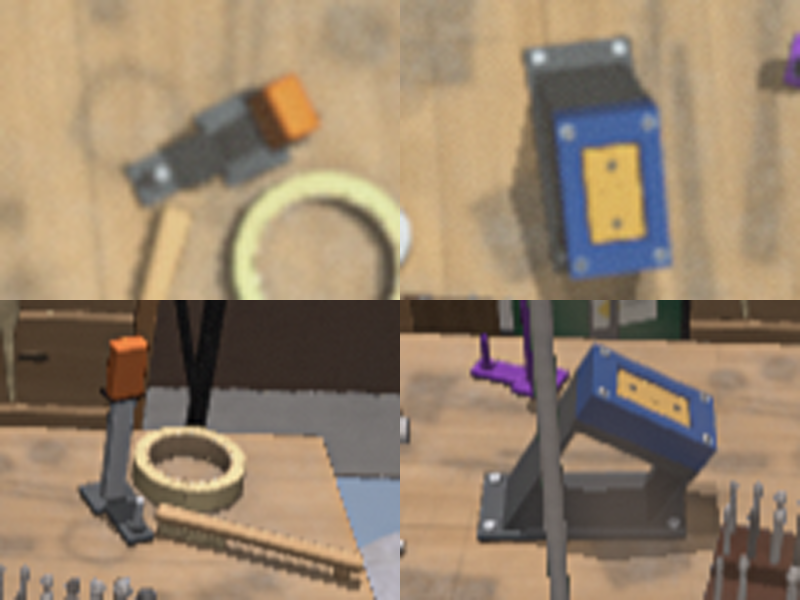

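The crop shows the iron's foot pointing left and towards the robot in the top view, with its pin near top pixel (382,259). The die's four face screws are visible in both views, and the brass rectangle lies inside the die face.

```bash
python3 - <<'E'
from h import *
np.set_printoptions(precision=1,suppress=True)
d=pickle.load(open("a.pkl","rb"));t=d["top"];s=d["side"]
tip=onz(t,382,259.4,42);g=onz(t,408.2,246.6,168);print("tip",tip,"griptop",g,np.linalg.norm((g-tip)[:2]),np.degrees(np.arctan2(*(tip-g)[1::-1])))
# side: grip top centre crop(130,342); orange
print("grip tri",tri((t,408.2,246.6),(s,330+130*.3,120+40*.3)))
S=[]
for a,b in [((336.75,172.5),(290.9,172.6)),((357.25,170.5),(291.5,160.6)),((360.5,205.5),(322.1,178.6)),((340.25,206.25),(320.9,189.1))]:
    p=tri((t,*a),(s,*b));S.append(p);print(p,proj(t,p)-a,proj(s,p)-b)
S=np.array(S);c=S.mean(0);up=(S[0]+S[1]-S[2]-S[3]);le=(S[0]+S[3]-S[1]-S[2]);print("c",c,"yaw",np.degrees(np.arctan2(up[1],up[0])),np.degrees(np.arctan2(-le[0],le[1])),"slope",np.degrees(np.arctan2(up[2],np.hypot(*up[:2]))))
print("brass",tri((t,347.9,187.8),(s,305.4,173.6)))
print("foot screws", [onz(t,295+x/4,140+y/4,8) for x,y in ((139,58),(219,47))])
cc=[onz(s,230+.3*x,145+.3*y,8) for x,y in ((95,178),(91,224),(274,223))];print("foot side",cc)
print("block",onz(t,242,244.5,20),onz(s,354,294,20))
print("post",onz(t,253,187,20),onz(s,281,282,0))
E
```

```text
tip [ 383.  -209.9   42. ] griptop [ 400.1 -258.3  168. ] 51.3401450263747 109.41758895067026
grip tri [ 399.3 -257.3  172.4]
[604.6 -98.1 143.7] [-0.   0.6] [-0.6 -0.2]
[ 607.2 -152.   142.7] [-0.   0.5] [-0.5 -0.2]
[ 526.  -159.4   81. ] [-0.1  0.6] [-0.6 -0.2]
[ 527.1 -104.4   88. ] [-0.   0.1] [-0.1 -0. ]
c [ 566.2 -128.5  113.9] yaw 4.950000805721552 0.7464340397382888 slope 36.374137125602985
brass [ 568.6 -126.1  120.7]
foot screws [array([701.2, -90.1,   8. ]), array([ 706.1, -149.7,    8. ])]
foot side [array([ 703.1, -153.3,    8. ]), array([698.1, -95.2,   8. ]), array([ 548.7, -103.3,    8. ])]
block [449.7 171.9  20. ] [448.  171.1  20. ]
post [612.9 136.9  20. ] [611.7 130.2   0. ]
```

```bash
cat >> h.py <<'E'
def down(h):  # tool pointing down, tool y heading h deg
    h=np.radians(h); y=np.array([np.cos(h),np.sin(h),0]); z=np.array([0,0,-1.]); return np.c_[np.cross(y,z),y,z]
def go(o,pos,Rt):
    R0=R.from_rotvec(o["orientation"]); s=R0.inv().apply(np.asarray(pos)-o["ee_pos"])/300
    r=(R0.inv()*R.from_matrix(Rt)).as_rotvec()/1.5
    print("shift",s.round(4).tolist(),"turn",r.round(4).tolist(),"rows>=",np.ceil(np.linalg.norm(s)*300/41.7),np.ceil(np.degrees(np.linalg.norm(r)*1.5)/7.16))
def st(o):
    print("t",round(o["t"],2),"p",o["ee_pos"].round(1),"q",np.round(o["qpos"],2),"w",round(float(o["width"]),1),"gf",round(float(o["grasp_force"]),1),"F",o["ft_force"].round(1))
E
python3 - <<'E'
from h import *; from workcell import *
o=get_obs();st(o);go(o,(420,180,290),down(-5))
E
```

```text
t 0.15 p [245.4 574.4 222.1] q [ 1.15  0.42  1.63 -0.    1.09 -0.02] w 87.9 gf 0.0 F [-0.3 -0.3 -0.7]
shift [-1.0517, -0.9804, -0.2253] turn [-0.0007, 0.0005, 0.8362] rows>= 11.0 11.0
```

Emit:
step_arm:
  deltas:
    - [[-0.99, -0.92, -0.22], [0, 0, 0.83], 1]
    - [[-0.99, -0.92, -0.22], [0, 0, 0.83], 1]
    - [[-0.99, -0.92, -0.22], [0, 0, 0.83], 1]
    - [[-0.99, -0.92, -0.22], [0, 0, 0.83], 1]
    - [[-0.99, -0.92, -0.22], [0, 0, 0.83], 1]
    - [[-0.99, -0.92, -0.22], [0, 0, 0.83], 1]
    - [[-0.99, -0.92, -0.22], [0, 0, 0.83], 1]
    - [[-0.99, -0.92, -0.22], [0, 0, 0.83], 1]
    - [[-0.99, -0.92, -0.22], [0, 0, 0.83], 1]
    - [[-0.99, -0.92, -0.22], [0, 0, 0.83], 1]
    - [[-0.99, -0.92, -0.22], [0, 0, 0.83], 1]
    - [[-0.99, -0.92, -0.22], [0, 0, 0.83], 1]
    - [[-0.99, -0.92, -0.22], [0, 0, 0.83], 1]
    - [[-0.99, -0.92, -0.22], [0, 0, 0.83], 1]

```text
t: 1.32
ee_pos: [409.7, 205.0, 288.3]
orientation: [-2.304, -2.135, 0.001]
ft_force: [1.3, -0.5, 0.4]
width: 87.9
grasp_force: 0.0
```

```bash
python3 - <<'E'
from h import *; from workcell import *
o=get_obs();st(o);go(o,(415,-80,290),down(-70.6))
E
```

```text
t 1.32 p [409.7 205.  288.3] q [0.44 0.09 1.92 0.   1.14 0.51] w 87.9 gf 0.0 F [ 1.3 -0.5  0.4]
shift [-0.9458, 0.0899, -0.0056] turn [-0.0004, 0.0004, 0.7708] rows>= 7.0 10.0
```

Emit:
step_arm:
  deltas:
    - [[-0.945, 0.09, -0.005], [0, 0, 0.77], 1]
    - [[-0.945, 0.09, -0.005], [0, 0, 0.77], 1]
    - [[-0.945, 0.09, -0.005], [0, 0, 0.77], 1]
    - [[-0.945, 0.09, -0.005], [0, 0, 0.77], 1]
    - [[-0.945, 0.09, -0.005], [0, 0, 0.77], 1]
    - [[-0.945, 0.09, -0.005], [0, 0, 0.77], 1]
    - [[-0.945, 0.09, -0.005], [0, 0, 0.77], 1]
    - [[-0.945, 0.09, -0.005], [0, 0, 0.77], 1]
    - [[-0.945, 0.09, -0.005], [0, 0, 0.77], 1]
    - [[-0.945, 0.09, -0.005], [0, 0, 0.77], 1]
    - [[-0.945, 0.09, -0.005], [0, 0, 0.77], 1]
    - [[-0.945, 0.09, -0.005], [0, 0, 0.77], 1]
    - [[-0.945, 0.09, -0.005], [0, 0, 0.77], 1]

```text
t: 2.4
ee_pos: [415.1, -79.6, 290.0]
orientation: [-3.096, -0.533, 0.001]
ft_force: [-0.3, -0.2, 0.1]
width: 87.8
grasp_force: 0.0
```

```bash
python3 - <<'E'
from h import *; from workcell import *
o=get_obs();st(o);go(o,(400,-257,230),down(-70.6))
w=get_image("wrist");pickle.dump(w,open("w1.pkl","wb"));cv2.imwrite("pics/w1.png",w["pixels"][:,:,::-1])
print(w["T"].round(2).tolist()); print(proj(w,(400,-258,168)),proj(w,(383,-210,42)),proj(w,(568,-127,117)))
E
```

```text
t 2.4 p [415.1 -79.6 290. ] q [-0.22  0.03  1.98  0.    1.13  1.01] w 87.8 gf 0.0 F [-0.3 -0.2  0.1]
shift [-0.2454, 0.5403, 0.1999] turn [-0.0002, 0.0002, 0.0017] rows>= 5.0 1.0
[[0.33, -0.9, -0.28, 491.65], [-0.94, -0.32, -0.1, -52.68], [0.0, 0.29, -0.96, 452.71], [0.0, 0.0, 0.0, 1.0]]
[479.83450292 268.07335474] [398.82762813 223.86713821] [416.32910165  56.7305714 ]
```

View pics/w1.png

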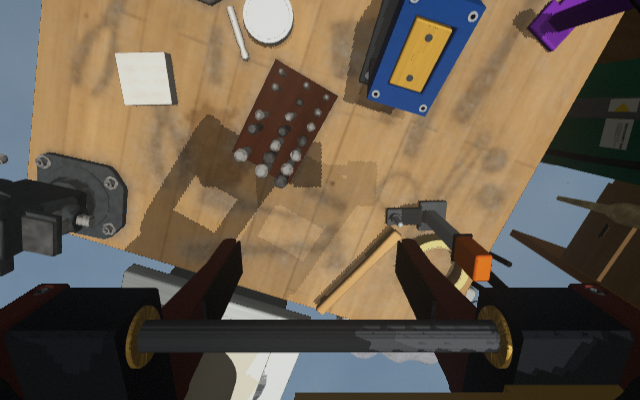

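The wrist view shows the grip top at (482,267) and the iron's foot end and pin near (395,216). The brass part is at (421,55), with die screws at (472,16), (374,93) and (421,108), and the block at (147,78).

Emit:
step_arm:
  deltas:
    - [[-0.245, 0.54, 0.18], [0, 0, 0], 1]
    - [[-0.245, 0.54, 0.18], [0, 0, 0], 1]
    - [[-0.245, 0.54, 0.18], [0, 0, 0], 1]
    - [[-0.245, 0.54, 0.18], [0, 0, 0], 1]
    - [[-0.245, 0.54, 0.18], [0, 0, 0], 1]
    - [[-0.245, 0.54, 0.18], [0, 0, 0], 1]
    - [[-0.245, 0.54, 0.18], [0, 0, 0], 1]
    - [[-0.245, 0.54, 0.18], [0, 0, 0], 1]

```text
t: 3.12
ee_pos: [399.5, -256.8, 236.3]
orientation: [-3.096, -0.529, 0.0]
ft_force: [-0.4, -0.5, 0.6]
width: 88.3
grasp_force: 0.0
```

```bash
python3 - <<'E'
from h import *; from workcell import *
np.set_printoptions(precision=1,suppress=True)
o=get_obs();st(o)
w=get_image("wrist");pickle.dump(w,open("w2.pkl","wb"));w1=pickle.load(open("w1.pkl","rb"));d=pickle.load(open("a.pkl","rb"))
c=cv2.resize(w1["pixels"][190:290,370:503],(798,600),interpolation=cv2.INTER_CUBIC)
a=cv2.resize(w["pixels"],(533,333))
u,v=proj(w,(392,-235,60)).astype(int);print(u,v,proj(w,(400,-258,168)),proj(w,(383,-210,42)))
b=w["pixels"][max(0,v-65):max(0,v-65)+130,max(0,u-100):max(0,u-100)+200]
b=cv2.resize(b,(400,260),interpolation=cv2.INTER_CUBIC)
cv2.imwrite("pics/w2.png",np.hstack([cv2.resize(c,(400,300)),cv2.resize(w["pixels"],(400,300))])[:,:,::-1])
hs=cv2.cvtColor(w1["pixels"],cv2.COLOR_RGB2HSV)
m=cv2.inRange(hs,(16,120,120),(28,255,255))[:100,385:460];k,l,s_,cc=cv2.connectedComponentsWithStats(m)
i=1+np.argmax(s_[1:,4]);p=(cc[i][0]+385,cc[i][1]);print("brass px",p,s_[i])
t=d["top"];s=d["side"]
for z in(113,115,117,119):print(z,onz(w1,*p,z),onz(t,347.9,187.8,z))
q=tri((w1,*p),(t,347.9,187.8),(s,305.4,173.6));print("brass",q,proj(w1,q)-p,proj(t,q)-(347.9,187.8),proj(s,q)-(305.4,173.6))
A=tri((w1,472,16),(t,357.25,170.5),(s,291.5,160.6));B=tri((w1,374,93),(t,340.25,206.25),(s,320.9,189.1));C=tri((w1,421,108),(t,360.5,205.5),(s,322.1,178.6))
print(A,B,C,"diagmid",(A+B)/2,"yawBC",np.degrees(np.arctan2(*(C-B)[:2][[0,1]])),"AC",np.degrees(np.arctan2((A-C)[1],(A-C)[0])),np.linalg.norm(A-C),np.linalg.norm(B-C))
print("block",onz(w1,147,78,20))
E
```

```text
t 3.12 p [ 399.5 -256.8  236.3] q [-0.6  0.2  1.9  0.   1.   0.6] w 88.3 gf 0.0 F [-0.4 -0.5  0.6]
297 184 [319.8 216.5] [275.4 180.6]
brass px (np.float64(419.8126550868486), np.float64(54.09429280397023)) [   5   18   62   74 2418]
113 [ 572.2 -130.1  113. ] [ 571.  -126.8  113. ]
115 [ 571.7 -129.7  115. ] [ 570.5 -126.6  115. ]
117 [ 571.3 -129.2  117. ] [ 570.  -126.4  117. ]
119 [ 570.8 -128.8  119. ] [ 569.5 -126.3  119. ]
brass [ 569.3 -127.1  120.4] [-1.8  0.8] [ 0.4 -0.1] [-0.4 -0.2]
[ 607.4 -152.5  142.7] [ 526.8 -104.7   87.8] [ 527.3 -160.7   80.6] diagmid [ 567.1 -128.6  115.3] yawBC 179.51284023105478 AC 5.811223145106953 101.72621539615432 56.43558567998917
block [452.1 165.8  20. ]
```

View pics/w2.png

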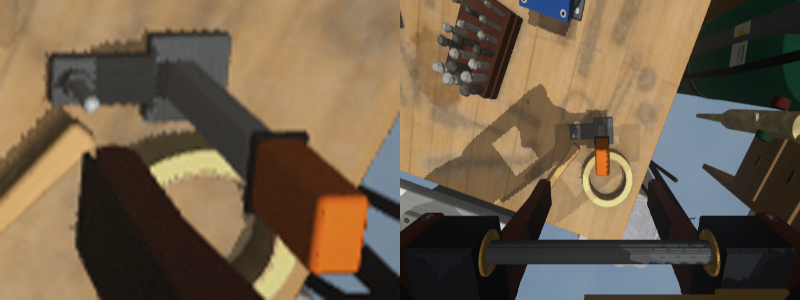

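The pin tip is at (400.6,224.3) and the grip top at (483.2,267.6) in w1, within 2–3 px of my prediction. I'm lowering to grasp.

```bash
python3 - <<'E'
from h import *; from workcell import *
o=get_obs();st(o);go(o,(400.5,-260,129),down(-70.8))
E
```

```text
t 3.17 p [ 399.7 -256.6  236.5] q [-0.6   0.18  1.94  0.    1.02  0.64] w 87.6 gf 0.0 F [ 0.2  0.  -0.5]
shift [-0.0013, 0.0117, 0.3584] turn [-0.0, -0.0002, 0.0028] rows>= 3.0 1.0
```

Emit:
step_arm:
  deltas:
    - [[-0.001, 0.012, 0.06], [0, 0, 0], 1]
    - [[-0.001, 0.012, 0.14], [0, 0, 0], 1]
    - [[-0.001, 0.012, 0.22], [0, 0, 0], 1]
    - [[-0.001, 0.012, 0.3], [0, 0, 0], 1]
    - [[-0.001, 0.012, 0.358], [0, 0, 0], 1]
    - [[-0.001, 0.012, 0.358], [0, 0, 0], 1]
    - [[-0.001, 0.012, 0.358], [0, 0, 0], 1]
    - [[-0.001, 0.012, 0.358], [0, 0, 0], -1]
    - [[-0.001, 0.012, 0.358], [0, 0, 0], -1]
    - [[-0.001, 0.012, 0.358], [0, 0, 0], -1]
    - [[-0.001, 0.012, 0.358], [0, 0, 0], -1]
    - [[-0.001, 0.012, 0.358], [0, 0, 0], -1]
    - [[-0.001, 0.012, 0.358], [0, 0, 0], -1]
    - [[-0.001, 0.012, 0.358], [0, 0, 0], -1]
    - [[-0.001, 0.012, 0.358], [0, 0, 0], -1]
    - [[-0.001, 0.012, 0.358], [0, 0, 0], -1]

```text
t: 4.5
ee_pos: [400.3, -261.2, 128.8]
orientation: [-3.097, -0.528, 0.0]
ft_force: [0.1, -0.7, 0.3]
width: 31.0
grasp_force: 0.0
```

```bash
python3 - <<'E'
from h import *; from workcell import *
o=get_obs();st(o)
d={n:get_image(n) for n in("top","side")};pickle.dump(d,open("g.pkl","wb"))
E
```

```text
t 4.5 p [ 400.3 -261.2  128.8] q [-0.6   0.36  2.02  0.    0.77  0.63] w 31.0 gf 0.0 F [ 0.1 -0.7  0.3]
```

Emit:
step_arm:
  deltas:
    - [[0, 0, 0], [0, 0, 0], -1]
    - [[0, 0, 0], [0, 0, 0], -1]
    - [[0, 0, 0], [0, 0, 0], -1]
    - [[0, 0, 0], [0, 0, 0], -1]
    - [[0, 0, 0], [0, 0, 0], -1]
    - [[0, 0, 0], [0, 0, 0], -1]

```text
t: 5.1
ee_pos: [400.2, -261.1, 128.7]
orientation: [-3.097, -0.528, 0.0]
ft_force: [0.2, -0.3, -2.4]
width: 17.9
grasp_force: 30.0
```

```bash
cat >> h.py <<'E'
O=np.array([568.5,-127.8,117.0]);psi=np.radians(5)
def frame(psi=psi):
    xh=np.array([np.cos(psi),np.sin(psi),0]);yp=np.array([-np.sin(psi),np.cos(psi),0]);c,s=np.cos(np.pi/6),np.sin(np.pi/6)
    xp=c*xh+np.array([0,0,s]);zp=-s*xh+np.array([0,0,c]);return np.c_[xp,yp,zp]
def tiptcp(p): # under-frame tip -> TCP
    F=frame();return O-37*F[:,2]+F@np.asarray(p)+F@np.array([0,-52,87.])
def RT(): F=frame();return np.c_[F[:,0],-F[:,1],-F[:,2]]
E
python3 - <<'E'
from h import *; from workcell import *
np.set_printoptions(precision=1,suppress=True)
d=pickle.load(open("a.pkl","rb"))
for n in("top","side"):
    hs=cv2.cvtColor(d[n]["pixels"],cv2.COLOR_RGB2HSV);m=cv2.inRange(hs,(130,90,40),(155,255,255));k,l,s,c=cv2.connectedComponentsWithStats(m);
    for i in range(1,k):
        if s[i,4]>8:
            x,y,w,h,a=s[i];print(n,s[i],[onz(d[n],u,v,z) for u,v in((x,y),(x+w,y+h)) for z in(0,40)])
            if n=="top":
                ys,xs=np.where(l==i);print(cv2.minAreaRect(np.c_[xs,ys].astype(np.float32)))
o=get_obs();st(o);print(tiptcp((0,-75,-15)));go(o,tiptcp((0,-75,-15)),RT())
go(o,o["ee_pos"]+[0,0,90],down(-70.8))
E
```

```text
top [393 132  24  24 130] [array([ 763.2, -285.2,    0. ]), array([ 748.1, -277. ,   40. ]), array([ 683.5, -348.7,    0. ]), array([ 670.9, -338.6,   40. ])]
((401.86004638671875, 141.47998046875), (11.400001525878906, 30.399999618530273), 53.13010025024414)
top [391 151  17  13  90] [array([ 703.7, -273.2,    0. ]), array([ 690.5, -265.4,   40. ]), array([ 660.4, -319.3,    0. ]), array([ 648.6, -310.1,   40. ])]
((399.5550842285156, 155.8165283203125), (14.5589599609375, 12.355958938598633), 16.699243545532227)
side [251 121  19  53 239] [array([ 796.5, -608.4,    0. ]), array([ 781.7, -536.9,   40. ]), array([ 686.1, -280.9,    0. ]), array([ 677.3, -227.5,   40. ])]
side [277 166   3   5  12] [array([ 668.9, -324.5,    0. ]), array([ 661.1, -268.6,   40. ]), array([ 656.7, -298.1,    0. ]), array([ 649.5, -243.7,   40. ])]
t 5.1 p [ 400.2 -261.1  128.7] q [-0.6  0.4  2.  -0.   0.8  0.6] w 17.9 gf 30.0 F [ 0.2 -0.3 -2.4]
[ 562.1 -255.8  147.3]
shift [0.5151, 0.1622, -0.0622] turn [-0.0438, 0.3473, 0.1632] rows>= 4.0 5.0
shift [-0.0, -0.0, -0.3] turn [-0.0001, 0.0001, 0.0018] rows>= 3.0 1.0
```

Emit:
step_arm:
  deltas:
    - [[0, 0, -0.1], [0, 0, 0], -1]
    - [[0, 0, -0.22], [0, 0, 0], -1]
    - [[0, 0, -0.32], [0, 0, 0], -1]
    - [[0, 0, -0.36], [0, 0, 0], -1]
    - [[0, 0, -0.36], [0, 0, 0], -1]

```text
t: 5.52
ee_pos: [401.9, -262.3, 239.9]
orientation: [3.093, 0.527, 0.007]
ft_force: [0.6, -0.6, -2.6]
width: 17.9
grasp_force: 30.0
```

```bash
python3 - <<'E'
from h import *; from workcell import *
o=get_obs();st(o);print(tiptcp((0,-85,60)));go(o,tiptcp((0,-85,60)),RT())
E
```

```text
t 5.52 p [ 401.9 -262.3  239.9] q [-0.6   0.18  1.93  0.    1.02  0.63] w 17.9 gf 30.0 F [ 0.6 -0.6 -2.6]
[ 525.64962836 -269.07223949  212.26279442]
shift [0.3814, 0.1575, 0.0943] turn [-0.0408, 0.3444, 0.1639] rows>= 4.0 5.0
```

Emit:
step_arm:
  deltas:
    - [[0.38, 0.158, 0.0], [-0.041, 0.344, 0.164], -1]
    - [[0.38, 0.158, 0.03], [-0.041, 0.344, 0.164], -1]
    - [[0.38, 0.158, 0.06], [-0.041, 0.344, 0.164], -1]
    - [[0.38, 0.158, 0.094], [-0.041, 0.344, 0.164], -1]
    - [[0.38, 0.158, 0.094], [-0.041, 0.344, 0.164], -1]
    - [[0.38, 0.158, 0.094], [-0.041, 0.344, 0.164], -1]
    - [[0.38, 0.158, 0.094], [-0.041, 0.344, 0.164], -1]
    - [[0.38, 0.158, 0.094], [-0.041, 0.344, 0.164], -1]
    - [[0.38, 0.158, 0.094], [-0.041, 0.344, 0.164], -1]

```text
t: 6.27
ee_pos: [524.4, -268.6, 209.2]
orientation: [-3.01, -0.133, -0.797]
ft_force: [0.8, 0.1, -2.5]
width: 18.0
grasp_force: 30.0
```

```bash
python3 - <<'E'
from h import *; from workcell import *
o=get_obs();st(o)
d={n:get_image(n) for n in("top","side","wrist")};pickle.dump(d,open("p.pkl","wb"))
w=d["wrist"];print(proj(w,O));T=w["T"];print(T.round(2).tolist())
top=cv2.resize(d["top"]["pixels"][140:240,300:433],(400,300),interpolation=cv2.INTER_CUBIC);side=cv2.resize(d["side"]["pixels"][90:230,240:427],(400,300),interpolation=cv2.INTER_CUBIC)
# wrist full 640x400 shrunk beside
cv2.imwrite("pics/p.png",np.hstack([w["pixels"][:, :480],np.vstack([top[:200,40:360],side[60:260,:320]])])[:,:,::-1])
E
```

```text
t 6.27 p [ 524.4 -268.6  209.2] q [-0.68  0.27  2.01  0.68  0.58  0.28] w 18.0 gf 30.0 F [ 0.8  0.1 -2.5]
[166.22298971 199.13072141]
[[0.09, -0.97, 0.22, 514.64], [-1.0, -0.09, 0.02, -269.82], [-0.0, -0.22, -0.98, 390.98], [0.0, 0.0, 0.0, 1.0]]
```

View pics/p.png

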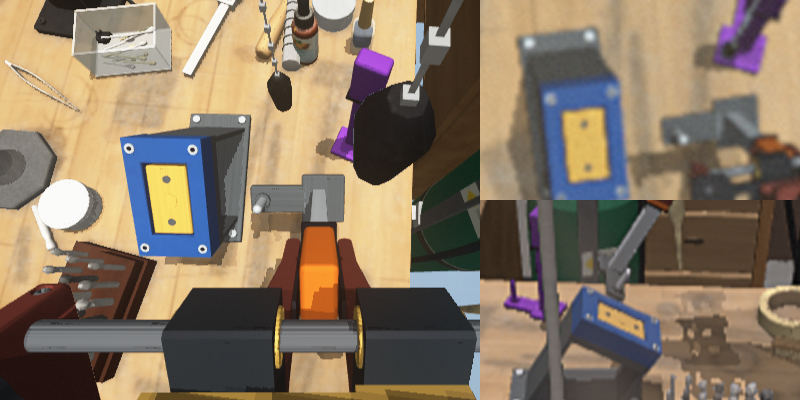

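The wrist view shows the die face with corners about (121,137), (215,138), (211,258) and (140,254), and the pin tip near (259,209). The purple iron and a lamp head, near (395,135), are further to -y.

```bash
python3 - <<'E'
from h import *
np.set_printoptions(precision=1,suppress=True)
d=pickle.load(open("p.pkl","rb"));w=d["wrist"];hs=cv2.cvtColor(w["pixels"],cv2.COLOR_RGB2HSV)
def quad(m):
    m=cv2.morphologyEx(m,cv2.MORPH_CLOSE,np.ones((9,9)));c=max(cv2.findContours(m,cv2.RETR_EXTERNAL,cv2.CHAIN_APPROX_NONE)[0],key=cv2.contourArea);h=cv2.convexHull(c)
    e=cv2.approxPolyN(h,4,ensure_convex=True).reshape(-1,2).astype(float);
    return e[np.lexsort((e[:,0],))],cv2.contourArea(c)
mb=cv2.inRange(hs,(105,120,90),(125,255,255));mb[:,300:]=0;mb[:100]=0
my=cv2.inRange(hs,(16,120,120),(28,255,255));my[:,:135]=0;my[:,205:]=0;my[:155]=0;my[245:]=0
for m in(mb,my):
    e,a=quad(m);print(e,a)
pickle.dump((mb,my),open("m.pkl","wb"))
z=cv2.resize(w["pixels"][125:265,115:275],(640,560),interpolation=cv2.INTER_CUBIC);cv2.imwrite("pics/z.png",z[:,:,::-1])
E
```

```text
[[119. 134.]
 [139. 255.]
 [206. 136.]
 [210. 257.]] 8993.5
[[145. 164.]
 [155. 232.]
 [186. 165.]
 [193. 233.]] 2591.0
```

View pics/z.png

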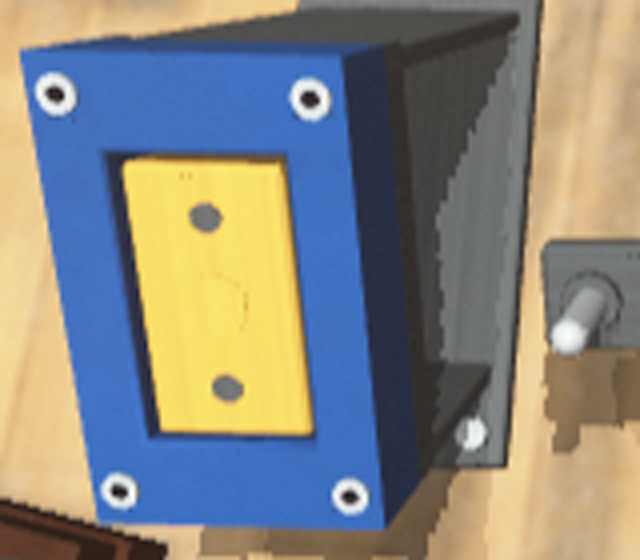

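The zoom (4x, offset (115,125)) shows face corners at (22,50), (343,50), (385,525) and (100,520). The pocket mouth is (105,152)–(314,437) and the pin tip (567,338).

```bash
python3 - <<'E'
from h import *; from workcell import get_obs
np.set_printoptions(precision=2,suppress=True)
d=pickle.load(open("p.pkl","rb"));w=d["wrist"];t=d["top"]
px=np.array([(22,50),(343,50),(385,525),(100,520),(105,152),(287,156),(314,437),(151,437)])/4+(115,125)
ob=np.array([(55,34,0),(55,-34,0),(-55,-34,0),(-55,34,0),(33.5,19.5,0),(33.5,-19.5,0),(-33.5,-19.5,0),(-33.5,19.5,0)],float)
K=np.array([[w["fx"],0,w["cx"]],[0,w["fy"],w["cy"]],[0,0,1]])
ok,rv,tv=cv2.solvePnP(ob,px,K,None);Tw=w["T"]
Rw=Tw[:3,:3]@cv2.Rodrigues(rv)[0];p=Tw[:3,:3]@tv[:,0]+Tw[:3,3]
print("PnP O",p,"R",Rw.tolist(),"yaw",np.degrees(np.arctan2(-Rw[0,1],Rw[1,1])),"slope",np.degrees(np.arcsin(Rw[2,0])))
pj=cv2.projectPoints(ob,rv,tv,K,None)[0][:,0];print((pj-px).round(1).tolist())
# fixed slope fit: (x,y,z,psi)
from scipy.optimize import least_squares
def res(v):
    F=frame(v[3]);return np.concatenate([proj(w,v[:3]+F@q)-a for q,a in zip(ob,px)])
r=least_squares(res,[568,-128,117,.09]);print("fit",r.x,np.degrees(r.x[3]),np.abs(r.fun).max())
for u in [(336.75,172.5),(357.25,170.5),(360.5,205.5),(340.25,206.25)]: pass
print("top/side px of fit O",proj(t,r.x[:3]),proj(d["side"],r.x[:3]),"vs brass",(347.9,187.8),(305.4,173.6))
o=get_obs();Rt=R.from_rotvec(o["orientation"]).as_matrix();tip=o["ee_pos"]+Rt@np.array([0,-52,87.])
print("tip pred",tip,proj(w,tip),"obs",256.75,209.5)
print("R err",np.degrees(R.from_matrix(RT().T@Rt).as_rotvec()))
E
```

```text
PnP O [ 568.39 -128.94  114.72] R [[0.8695407746332401, -0.0766390968066379, -0.4878783558335883], [0.06369232729017506, 0.9970383218742462, -0.04310304117514157], [0.4897367953243699, 0.006405743894935712, 0.8718467971785908]] yaw 4.395497109065843 slope 29.323283364944803
[[0.2, -0.1], [-0.2, 0.9], [0.3, -0.3], [0.0, 0.1], [0.2, -0.3], [-0.5, -0.7], [0.5, 0.5], [-0.6, 0.0]]
fit [ 568.14 -129.38  115.55    0.07] 3.9634354195587953 1.0160971931452991
top/side px of fit O [349.02 188.55] [305.51 174.39] vs brass (347.9, 187.8) (305.4, 173.6)
tip pred [ 562.68 -212.54  133.84] [255.59 209.81] obs 256.75 209.5
R err [ 0.14 -0.28  0.02]
```

```bash
cat >> h.py <<'E'
O=np.array([568.3,-128.2,115.5]);psi0=np.radians(4.3)
_f=frame
def frame(p=psi0): return _f(p)
def tip(o): # current tip in under frame
    F=frame();p=o["ee_pos"]+R.from_rotvec(o["orientation"]).as_matrix()@np.array([0,-52,87.]);return F.T@(p-O+37*F[:,2])
def Fl(o): return frame().T@o["ft_force"]
E
python3 - <<'E'
from h import *; from workcell import *
o=get_obs();print(tip(o));go(o,tiptcp((3,-60,-12)),RT())
F=RT();print("then shift/300",((F.T@(tiptcp((3,0,-12))-tiptcp((3,-60,-12))))/300))
E
```

```text
[ -1.1552983  -83.68297318  58.84615973]
shift [0.0126, -0.0793, 0.2353] turn [-0.0057, 0.0033, 0.0069] rows>= 2.0 1.0
then shift/300 [ 2.07241631e-17 -2.00000000e-01  1.03620816e-17]
```

Emit:
step_arm:
  deltas:
    - [[0.0126, -0.06, 0.06], [-0.006, 0.003, 0.007], -1]
    - [[0.0126, -0.079, 0.15], [-0.006, 0.003, 0.007], -1]
    - [[0.0126, -0.079, 0.235], [-0.006, 0.003, 0.007], -1]
    - [[0.0126, -0.079, 0.235], [-0.006, 0.003, 0.007], -1]
    - [[0.0126, -0.079, 0.235], [-0.006, 0.003, 0.007], -1]

```text
t: 6.83
ee_pos: [559.6, -240.3, 148.6]
orientation: [-3.013, -0.112, -0.803]
ft_force: [-0.5, -0.5, -1.5]
width: 18.1
grasp_force: 30.0
```

```bash
python3 - <<'E'
from h import *; from workcell import *
o=get_obs();st(o);print(tip(o),Fl(o));go(o,tiptcp((3,0,-12)),RT())
E
```

```text
t 6.83 p [ 559.6 -240.3  148.6] q [-0.58  0.39  2.03  0.83  0.43  0.2 ] w 18.1 gf 30.0 F [-0.5 -0.5 -1.5]
[  1.61848108 -58.99656136 -12.71381625] [-1.17384225 -0.51059022 -1.01916448]
shift [0.0039, -0.1972, -0.0023] turn [-0.0012, 0.0016, -0.0008] rows>= 2.0 1.0
```

Slide in slowly.

Emit:
step_arm:
  deltas:
    - [[0.004, -0.04, -0.002], [0, 0, 0], -1]
    - [[0.004, -0.08, -0.002], [0, 0, 0], -1]
    - [[0.004, -0.12, -0.002], [0, 0, 0], -1]
    - [[0.004, -0.16, -0.002], [0, 0, 0], -1]
    - [[0.004, -0.197, -0.002], [0, 0, 0], -1]
    - [[0.004, -0.197, -0.002], [0, 0, 0], -1]
    - [[0.004, -0.197, -0.002], [0, 0, 0], -1]

```text
t: 7.42
ee_pos: [556.0, -181.0, 150.9]
orientation: [-3.014, -0.113, -0.807]
ft_force: [0.9, -0.4, -1.6]
width: 17.7
grasp_force: 30.0
```

```bash
python3 - <<'E'
from h import *; from workcell import *
o=get_obs();st(o);print(tip(o),Fl(o));go(o,tiptcp((3,0,2)),RT())
s=get_image("side")["pixels"];pickle.dump(s,open("s2.pkl","wb"))
E
```

```text
t 7.42 p [ 556.  -181.   150.9] q [-0.47  0.35  2.09  0.85  0.35  0.26] w 17.7 gf 30.0 F [ 0.9 -0.4 -1.6]
[  3.5989378    0.28887779 -11.2159214 ] [-0.05684519 -0.49789422 -1.77254145]
shift [-0.0021, 0.0008, -0.0441] turn [-0.0003, 0.0003, -0.0002] rows>= 1.0 1.0
```

Emit:
step_arm:
  deltas:
    - [[-0.001, 0, -0.012], [0, 0, 0], -1]
    - [[-0.001, 0, -0.024], [0, 0, 0], -1]
    - [[-0.001, 0, -0.034], [0, 0, 0], -1]
    - [[-0.001, 0, -0.04], [0, 0, 0], -1]
    - [[-0.001, 0, -0.044], [0, 0, 0], -1]
    - [[-0.001, 0, -0.044], [0, 0, 0], -1]

```text
t: 7.97
ee_pos: [549.1, -182.9, 162.1]
orientation: [-3.014, -0.11, -0.807]
ft_force: [1.3, -0.5, -1.6]
width: 18.1
grasp_force: 30.0
```

```bash
python3 - <<'E'
from h import *; from workcell import *
o=get_obs();st(o);print(tip(o),Fl(o))
E
```

```text
t 7.97 p [ 549.1 -182.9  162.1] q [-0.48  0.32  2.1   0.81  0.37  0.3 ] w 18.1 gf 30.0 F [ 1.3 -0.5 -1.6]
[ 3.21791559 -1.10808456  1.97804209] [ 0.23634939 -0.61874615 -2.034689  ]
```

Emit:
step_arm:
  deltas:
    - [[0, -0.003, -0.003], [0, 0, 0], -1]
    - [[0, -0.003, -0.006], [0, 0, 0], -1]
    - [[0, -0.003, -0.009], [0, 0, 0], -1]
    - [[0, -0.003, -0.009], [0, 0, 0], -1]

```text
t: 8.3
ee_pos: [547.4, -181.9, 163.5]
orientation: [-3.015, -0.111, -0.805]
ft_force: [-0.1, -2.0, -6.4]
width: 17.9
grasp_force: 30.0
```

```bash
python3 - <<'E'
from h import *; from workcell import *
o=get_obs();st(o);print(tip(o),Fl(o))
E
```

```text
t 8.3 p [ 547.4 -181.9  163.5] q [-0.48  0.32  2.1   0.8   0.38  0.31] w 17.9 gf 30.0 F [-0.1 -2.  -6.4]
[2.42065707 0.01968759 3.96955685] [-3.39198432 -1.97014237 -5.42128404]
```

Emit:
step_arm:
  deltas:
    - [[-0.004, 0, 0], [0, 0, 0], -1]
    - [[-0.008, 0, 0], [0, 0, 0], -1]
    - [[-0.012, 0, 0], [0, 0, 0], -1]
    - [[-0.012, 0, -0.004], [0, 0, 0], -1]
    - [[-0.012, 0, -0.004], [0, 0, 0], -1]

```text
t: 8.72
ee_pos: [543.9, -181.9, 163.6]
orientation: [-3.013, -0.11, -0.806]
ft_force: [-0.5, -0.1, -3.1]
width: 17.4
grasp_force: 30.0
```

```bash
python3 - <<'E'
from h import *; from workcell import *
o=get_obs();st(o);print(tip(o),Fl(o))
E
```

```text
t 8.72 p [ 543.9 -181.9  163.6] q [-0.49  0.31  2.11  0.81  0.38  0.29] w 17.4 gf 30.0 F [-0.5 -0.1 -3.1]
[-0.43323336  0.26311406  5.85963121] [-1.98715488 -0.07360323 -2.39782269]
```

Emit:
step_arm:
  deltas:
    - [[-0.005, 0, 0], [0, 0, 0], -1]
    - [[-0.005, 0, -0.003], [0, 0, 0], -1]
    - [[-0.005, 0, -0.006], [0, 0, 0], -1]
    - [[-0.005, 0, -0.008], [0, 0, 0], -1]
    - [[-0.005, 0, -0.008], [0, 0, 0], -1]

```text
t: 9.13
ee_pos: [541.5, -182.2, 164.9]
orientation: [-3.014, -0.11, -0.807]
ft_force: [0.2, 0.3, -2.1]
width: 17.5
grasp_force: 30.0
```

```bash
python3 - <<'E'
from h import *; from workcell import *
o=get_obs();st(o);print(tip(o),Fl(o))
E
```

```text
t 9.13 p [ 541.5 -182.2  164.9] q [-0.49  0.31  2.11  0.81  0.38  0.29] w 17.5 gf 30.0 F [ 0.2  0.3 -2.1]
[-1.88235348  0.1110817   8.12351158] [-0.84570815  0.29945919 -1.93572066]
```

Emit:
step_arm:
  deltas:
    - [[-0.002, 0, -0.006], [0, 0, 0], -1]
    - [[-0.002, 0, -0.012], [0, 0, 0], -1]
    - [[-0.002, 0, -0.018], [0, 0, 0], -1]
    - [[-0.002, 0, -0.024], [0, 0, 0], -1]
    - [[-0.002, 0, -0.028], [0, 0, 0], -1]
    - [[-0.002, 0, -0.028], [0, 0, 0], -1]

```text
t: 9.63
ee_pos: [536.6, -182.5, 171.6]
orientation: [-3.014, -0.111, -0.806]
ft_force: [2.6, 0.0, -6.2]
width: 18.0
grasp_force: 30.0
```

```bash
python3 - <<'E'
from h import *; from workcell import *
o=get_obs();st(o);print(tip(o),Fl(o),o["moment"].round(2))
E
```

```text
t 9.63 p [ 536.6 -182.5  171.6] q [-0.5   0.29  2.12  0.79  0.39  0.31] w 18.0 gf 30.0 F [ 2.6  0.  -6.2]
[-2.82932045  0.29618725 16.43251557] [-0.88037966 -0.16616744 -6.6748098 ] [-0.21  0.61 -0.01]
```

Emit:
step_arm:
  deltas:
    - [[0, 0, -0.005], [0, 0, 0], -1]
    - [[0, 0, -0.01], [0, 0, 0], -1]
    - [[0, 0, -0.015], [0, 0, 0], -1]
    - [[0, 0, -0.02], [0, 0, 0], -1]
    - [[0, 0, -0.025], [0, 0, 0], -1]
    - [[0, 0, -0.025], [0, 0, 0], -1]

```text
t: 10.13
ee_pos: [532.8, -182.7, 178.3]
orientation: [-3.014, -0.111, -0.806]
ft_force: [1.8, 2.3, -7.3]
width: 17.7
grasp_force: 30.0
```

```bash
python3 - <<'E'
from h import *; from workcell import *
o=get_obs();st(o);print(tip(o),Fl(o),o["moment"].round(2))
E
```

```text
t 10.13 p [ 532.8 -182.7  178.3] q [-0.5   0.27  2.12  0.77  0.4   0.33] w 17.7 gf 30.0 F [ 1.8  2.3 -7.3]
[-2.76264636  0.32233006 24.1200724 ] [-1.95998311  2.14322691 -7.26631759] [-0.13  0.71  0.  ]
```

Emit:
step_arm:
  deltas:
    - [[0, 0, -0.004], [0, 0, 0], -1]
    - [[0, 0, -0.008], [0, 0, 0], -1]
    - [[0, 0, -0.011], [0, 0, 0], -1]
    - [[0, 0, -0.014], [0, 0, 0], -1]
    - [[0, 0, -0.014], [0, 0, 0], -1]

```text
t: 10.55
ee_pos: [530.8, -182.9, 181.8]
orientation: [-3.014, -0.111, -0.806]
ft_force: [1.6, 1.1, -8.0]
width: 17.5
grasp_force: 30.0
```

```bash
python3 - <<'E'
from h import *; from workcell import *
o=get_obs();st(o);print(tip(o),Fl(o),o["moment"].round(2))
w=get_image("wrist");s=get_image("side");pickle.dump((w,s),open("e.pkl","wb"))
z=np.hstack([w["pixels"][60:360,0:480],cv2.resize(s["pixels"][140:230,240:336],(320,300),interpolation=cv2.INTER_CUBIC)])
cv2.imwrite("pics/e.png",z[:,:,::-1])
E
```

```text
t 10.55 p [ 530.8 -182.9  181.8] q [-0.5   0.26  2.12  0.75  0.41  0.35] w 17.5 gf 30.0 F [ 1.6  1.1 -8. ]
[-2.75823618  0.31209816 28.20929206] [-2.53531383  1.00961769 -7.81347679] [-0.04  0.81  0.03]
```

View pics/e.png

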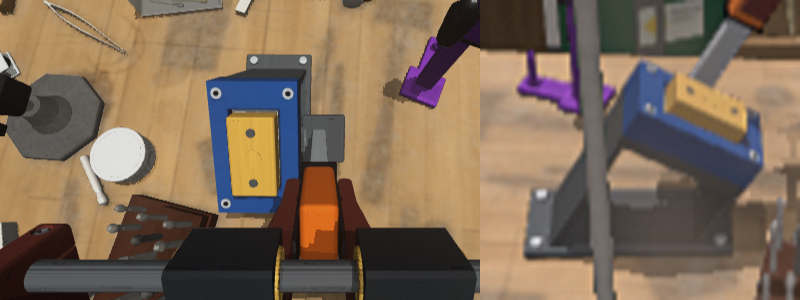

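The part now stands well proud of the face in both views. I'll keep going until it hits the stop.

Emit:
step_arm:
  deltas:
    - [[0, 0, -0.003], [0, 0, 0], -1]
    - [[0, 0, -0.006], [0, 0, 0], -1]
    - [[0, 0, -0.008], [0, 0, 0], -1]
    - [[0, 0, -0.008], [0, 0, 0], -1]

```text
t: 10.98
ee_pos: [529.6, -182.5, 182.7]
orientation: [-3.013, -0.11, -0.803]
ft_force: [12.1, 5.3, -22.6]
width: 17.4
grasp_force: 30.0
```

```bash
python3 - <<'E'
from h import *; from workcell import *
o=get_obs();st(o);print(tip(o),Fl(o),o["moment"].round(2))
E
```

```text
t 10.98 p [ 529.6 -182.5  182.7] q [-0.51  0.26  2.12  0.75  0.41  0.35] w 17.4 gf 30.0 F [ 12.1   5.3 -22.6]
[-3.377771    0.85020655 29.61396083] [ -0.50653495   4.34655102 -25.79436901] [-0.3   0.2  -0.21]
```

Emit:
step_arm:
  deltas:
    - [[0, 0, 0.02], [0, 0, 0], -1]
    - [[0, 0, 0.05], [0, 0, 0], -1]
    - [[0, 0, 0.08], [0, 0, 0], -1]
    - [[0, 0, 0.11], [0, 0, 0], -1]
    - [[0, 0, 0.137], [0, 0, 0], -1]
    - [[0, 0, 0.137], [0, 0, 0], -1]
    - [[0, 0, 0.137], [0, 0, 0], -1]

```text
t: 11.57
ee_pos: [550.5, -181.8, 148.5]
orientation: [-3.014, -0.11, -0.807]
ft_force: [-0.4, 0.1, -2.3]
width: 18.3
grasp_force: 30.0
```

```bash
python3 - <<'E'
from h import *; from workcell import *
o=get_obs();st(o);print(tip(o),Fl(o));go(o,tiptcp((0,-68,-11)),RT())
E
```

```text
t 11.57 p [ 550.5 -181.8  148.5] q [-0.48  0.35  2.1   0.88  0.35  0.23] w 18.3 gf 30.0 F [-0.4  0.1 -2.3]
[ -2.28705344  -0.15540221 -10.58521985] [-1.47890782  0.10971572 -1.82130576]
shift [0.0082, 0.2262, 0.0015] turn [0.0002, 0.0003, -0.0013] rows>= 2.0 1.0
```

Emit:
step_arm:
  deltas:
    - [[0, 0.05, 0], [0, 0, 0], -1]
    - [[0, 0.11, 0], [0, 0, 0], -1]
    - [[0, 0.17, 0], [0, 0, 0], -1]
    - [[0, 0.226, 0], [0, 0, 0], -1]
    - [[0, 0.24, -0.05], [0, 0, 0], -1]
    - [[0, 0.25, -0.15], [0, 0, 0], -1]
    - [[0, 0.25, -0.25], [0, 0, 0], -1]
    - [[0, 0.25, -0.3], [0, 0, 0], -1]
    - [[0, 0.25, -0.3], [0, 0, 0], -1]

```text
t: 12.32
ee_pos: [511.0, -261.3, 230.1]
orientation: [-3.016, -0.11, -0.814]
ft_force: [1.0, -0.9, -1.6]
width: 17.9
grasp_force: 30.0
```

```bash
python3 - <<'E'
from h import *; from workcell import *
o=get_obs();st(o);print(tip(o))
go(o,(405,-255,180),down(-70.8))
w=get_image("wrist");pickle.dump(w,open("r.pkl","wb"))
hs=cv2.cvtColor(w["pixels"],cv2.COLOR_RGB2HSV);m=cv2.inRange(hs,(16,120,120),(28,255,255));k,l,s,c=cv2.connectedComponentsWithStats(m)
F=frame();print([ (s[i],c[i].round(1)) for i in range(1,k) if s[i,4]>500],proj(w,O+F@np.array([0,0,14])),proj(w,O))
E
```

```text
t 12.32 p [ 511.  -261.3  230.1] q [-0.68  0.21  2.04  0.66  0.59  0.32] w 17.9 gf 30.0 F [ 1.  -0.9 -1.6]
[ -0.44171784 -76.86059727  82.59619536]
shift [-0.3873, -0.047, -0.0322] turn [0.0486, -0.349, -0.1708] rows>= 3.0 5.0
[(array([ 503,    0,  137,   72, 6827], dtype=int32), array([571.4,  37.9])), (array([ 157,  164,   46,   69, 2573], dtype=int32), array([180.4, 197.6])), (array([ 294,  385,  180,   15, 1465], dtype=int32), array([393.7, 391.1])), (array([154, 392, 102,   8, 555], dtype=int32), array([214. , 395.3]))] [179.09036654 199.04150144] [185.1256451  195.08010761]
```

Emit:
step_arm:
  deltas:
    - [[-0.387, -0.047, -0.032], [0.049, -0.349, -0.171], -1]
    - [[-0.387, -0.047, -0.032], [0.049, -0.349, -0.171], -1]
    - [[-0.387, -0.047, -0.032], [0.049, -0.349, -0.171], -1]
    - [[-0.387, -0.047, -0.032], [0.049, -0.349, -0.171], -1]
    - [[-0.387, -0.047, -0.032], [0.049, -0.349, -0.171], -1]
    - [[-0.387, -0.047, -0.032], [0.049, -0.349, -0.171], -1]
    - [[-0.387, -0.047, -0.032], [0.049, -0.349, -0.171], -1]
    - [[-0.387, -0.047, -0.032], [0.049, -0.349, -0.171], -1]

```text
t: 13.03
ee_pos: [404.6, -252.5, 175.7]
orientation: [-3.09, -0.526, 0.004]
ft_force: [0.8, 0.6, -2.6]
width: 18.1
grasp_force: 30.0
```

```bash
python3 - <<'E'
from h import *; from workcell import *
o=get_obs();st(o);go(o,(402,-257,133),down(-70.8))
E
```

```text
t 13.03 p [ 404.6 -252.5  175.7] q [-0.59  0.28  1.98  0.    0.89  0.65] w 18.1 gf 30.0 F [ 0.8  0.6 -2.6]
shift [-0.0129, 0.0124, 0.1421] turn [-0.005, 0.0009, 0.0013] rows>= 2.0 1.0
```

Emit:
step_arm:
  deltas:
    - [[-0.006, 0.006, 0.04], [-0.005, 0.001, 0.001], -1]
    - [[-0.013, 0.012, 0.08], [-0.005, 0.001, 0.001], -1]
    - [[-0.013, 0.012, 0.11], [-0.005, 0.001, 0.001], -1]
    - [[-0.013, 0.012, 0.13], [-0.005, 0.001, 0.001], -1]
    - [[-0.013, 0.012, 0.142], [-0.005, 0.001, 0.001], -1]
    - [[-0.013, 0.012, 0.142], [-0.005, 0.001, 0.001], -1]
    - [[-0.013, 0.012, 0.142], [-0.005, 0.001, 0.001], -1]

```text
t: 13.62
ee_pos: [402.2, -257.8, 134.0]
orientation: [3.096, 0.524, -0.001]
ft_force: [-0.7, -0.4, -1.8]
width: 17.9
grasp_force: 30.0
```

```bash
python3 - <<'E'
from h import *; from workcell import *
o=get_obs();st(o);go(o,(402,-257,129.5),down(-70.8))
E
```

```text
t 13.62 p [ 402.2 -257.8  134. ] q [-0.59  0.35  2.01 -0.    0.78  0.64] w 17.9 gf 30.0 F [-0.7 -0.4 -1.8]
shift [0.0004, -0.0029, 0.015] turn [0.0009, 0.0007, 0.0002] rows>= 1.0 1.0
```

Emit:
step_arm:
  deltas:
    - [[0, 0, 0.005], [0, 0, 0], -1]
    - [[0, 0, 0.01], [0, 0, 0], -1]
    - [[0, 0, 0.016], [0, 0, 0], -1]
    - [[0, 0, 0.016], [0, 0, 0], -1]

```text
t: 13.95
ee_pos: [402.2, -257.8, 129.1]
orientation: [3.096, 0.525, -0.001]
ft_force: [0.4, -0.2, -1.7]
width: 18.2
grasp_force: 30.0
```

```bash
python3 - <<'E'
from h import *; from workcell import *
o=get_obs();st(o);print(o["moment"].round(2))
E
```

```text
t 13.95 p [ 402.2 -257.8  129.1] q [-0.59  0.35  2.02 -0.    0.77  0.64] w 18.2 gf 30.0 F [ 0.4 -0.2 -1.7]
[-0.08  0.13  0.02]
```

Emit:
step_arm:
  deltas:
    - [[0, 0, 0.002], [0, 0, 0], -1]
    - [[0, 0, 0.004], [0, 0, 0], -1]
    - [[0, 0, 0.005], [0, 0, 0], -1]
    - [[0, 0, 0.005], [0, 0, 0], -1]

```text
t: 14.28
ee_pos: [402.3, -258.0, 128.9]
orientation: [3.095, 0.525, -0.001]
ft_force: [-3.0, 0.9, 15.1]
width: 18.1
grasp_force: 30.0
```

```bash
python3 - <<'E'
from h import *; from workcell import *
o=get_obs();st(o);print(o["moment"].round(2))
E
```

```text
t 14.28 p [ 402.3 -258.   128.9] q [-0.59  0.35  2.02 -0.    0.77  0.64] w 18.1 gf 30.0 F [-3.   0.9 15.1]
[0.65 0.93 0.04]
```

Emit:
step_arm:
  deltas:
    - [[0, 0, -0.003], [0, 0, 0], -1]
    - [[0, 0, -0.003], [0, 0, 0], -1]
    - [[0, 0, -0.003], [0, 0, 0], 0.2]
    - [[0, 0, -0.003], [0, 0, 0], 0.2]
    - [[0, 0, -0.003], [0, 0, 0], 0.2]
    - [[0, 0, -0.003], [0, 0, 0], 0.2]
    - [[0, 0, -0.003], [0, 0, 0], 0.2]
    - [[0, 0, -0.003], [0, 0, 0], 0.2]
    - [[0, 0, -0.003], [0, 0, 0], 0.2]
    - [[0, 0, -0.06], [0, 0, 0], 0.2]
    - [[0, 0, -0.15], [0, 0, 0], 0.2]
    - [[0, 0, -0.27], [0, 0, 0], 0.2]
    - [[0, 0, -0.37], [0, 0, 0], 0.2]
    - [[0, 0, -0.37], [0, 0, 0], 0.2]
    - [[0, 0, -0.37], [0, 0, 0], 0.2]

```text
t: 15.53
ee_pos: [403.1, -258.2, 240.2]
orientation: [3.093, 0.524, 0.003]
ft_force: [0.0, -0.2, -1.0]
width: 52.7
grasp_force: 0.0
```

```bash
cat >> h.py <<'E'
def att(p): F=frame();return O+F@np.asarray(p,float)  # pocket-frame point
E
python3 - <<'E'
from h import *; from workcell import *
o=get_obs();st(o)
print(att((0,0,70)));go(o,att((0,0,70)),RT())
w=get_image("wrist");t=get_image("side");pickle.dump((w,t),open("i.pkl","wb"))
cv2.imwrite("pics/i.png",np.hstack([w["pixels"][80:280,200:500],cv2.resize(t["pixels"][115:215,300:450],(300,200))])[:,:,::-1])
E
```

```text
t 15.53 p [ 403.1 -258.2  240.2] q [-0.59  0.18  1.93 -0.    1.02  0.64] w 52.7 gf 0.0 F [ 0.  -0.2 -1. ]
[ 533.39852033 -130.82425544  176.12177826]
shift [0.5498, -0.2589, 0.213] turn [-0.0425, 0.346, 0.1706] rows>= 5.0 5.0
```

View pics/i.png

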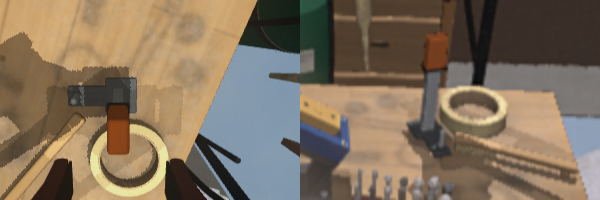

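The iron stands upright in both views. Next I move above the part.

Emit:
step_arm:
  deltas:
    - [[0.55, -0.259, 0.0], [-0.042, 0.346, 0.171], 0.2]
    - [[0.55, -0.259, 0.0], [-0.042, 0.346, 0.171], 0.2]
    - [[0.55, -0.259, 0.1], [-0.042, 0.346, 0.171], 0.2]
    - [[0.55, -0.259, 0.15], [-0.042, 0.346, 0.171], 0.2]
    - [[0.55, -0.259, 0.213], [-0.042, 0.346, 0.171], 0.2]
    - [[0.55, -0.259, 0.213], [-0.042, 0.346, 0.171], 0.2]
    - [[0.55, -0.259, 0.213], [-0.042, 0.346, 0.171], 0.2]
    - [[0.55, -0.259, 0.213], [-0.042, 0.346, 0.171], 0.2]
    - [[0.55, -0.259, 0.213], [-0.042, 0.346, 0.171], 0.2]

```text
t: 16.38
ee_pos: [532.4, -130.4, 174.3]
orientation: [-3.013, -0.112, -0.8]
ft_force: [0.3, 0.1, -0.4]
width: 52.6
grasp_force: 0.0
```

```bash
python3 - <<'E'
from h import *; from workcell import *
o=get_obs();st(o);print(frame().T@(o["ee_pos"]-O));go(o,att((0,0,8)),RT())
E
```

```text
t 16.38 p [ 532.4 -130.4  174.3] q [-0.39  0.25  2.16  0.74  0.34  0.45] w 52.6 gf 0.0 F [ 0.3  0.1 -0.4]
[-1.71672603  0.52166288 68.89732552]
shift [0.0066, 0.0023, 0.203] turn [-0.002, 0.0028, -0.0012] rows>= 2.0 1.0
```

Emit:
step_arm:
  deltas:
    - [[0.007, 0.002, 0.05], [-0.002, 0.003, -0.001], 0.2]
    - [[0.007, 0.002, 0.1], [-0.002, 0.003, -0.001], 0.2]
    - [[0.007, 0.002, 0.15], [-0.002, 0.003, -0.001], 0.2]
    - [[0.007, 0.002, 0.19], [-0.002, 0.003, -0.001], 0.2]
    - [[0.007, 0.002, 0.203], [-0.002, 0.003, -0.001], 0.2]
    - [[0.007, 0.002, 0.203], [-0.002, 0.003, -0.001], 0.2]
    - [[0.007, 0.002, 0.203], [-0.002, 0.003, -0.001], 0.2]

```text
t: 16.97
ee_pos: [564.7, -128.5, 123.3]
orientation: [-3.013, -0.112, -0.811]
ft_force: [-0.8, -0.6, -0.3]
width: 52.5
grasp_force: 0.0
```

```bash
python3 - <<'E'
from h import *; from workcell import *
o=get_obs();st(o);print(frame().T@(o["ee_pos"]-O));go(o,att((0,0,4.5)),RT())
E
```

```text
t 16.97 p [ 564.7 -128.5  123.3] q [-0.36  0.4   2.13  1.03  0.25  0.18] w 52.5 gf 0.0 F [-0.8 -0.6 -0.3]
[ 0.78738807 -0.0206501   8.58690342]
shift [-0.0027, -0.0001, 0.0136] turn [0.0003, -0.0014, -0.0004] rows>= 1.0 1.0
```

Down 4 mm, then close.

Emit:
step_arm:
  deltas:
    - [[-0.003, 0, 0.005], [0, 0, 0], 0.2]
    - [[-0.003, 0, 0.01], [0, 0, 0], 0.2]
    - [[-0.003, 0, 0.0135], [0, 0, 0], 0.2]
    - [[-0.003, 0, 0.0135], [0, 0, 0], 0.2]

```text
t: 17.3
ee_pos: [565.7, -128.0, 118.9]
orientation: [-3.013, -0.112, -0.81]
ft_force: [0.2, 0.6, 0.1]
width: 52.7
grasp_force: 0.0
```

```bash
python3 - <<'E'
from h import *; from workcell import *
o=get_obs();st(o);print(frame().T@(o["ee_pos"]-O))
E
```

```text
t 17.3 p [ 565.7 -128.   118.9] q [-0.35  0.41  2.13  1.06  0.24  0.14] w 52.7 gf 0.0 F [0.2 0.6 0.1]
[-0.54279121  0.36708281  4.22390238]
```

Emit:
step_arm:
  deltas:
    - [[0, 0, 0], [0, 0, 0], -1]
    - [[0, 0, 0], [0, 0, 0], -1]
    - [[0, 0, 0], [0, 0, 0], -1]
    - [[0, 0, 0], [0, 0, 0], -1]
    - [[0, 0, 0], [0, 0, 0], -1]
    - [[0, 0, 0], [0, 0, 0], -1]
    - [[0, 0, 0], [0, 0, 0], -1]
    - [[0, 0, 0], [0, 0, 0], -1]

```text
t: 17.97
ee_pos: [565.7, -128.1, 118.7]
orientation: [-3.014, -0.112, -0.81]
ft_force: [-0.8, -0.8, 1.7]
width: 35.8
grasp_force: 30.0
```

Emit:
step_arm:
  deltas:
    - [[0, 0, -0.02], [0, 0, 0], -1]
    - [[0, 0, -0.05], [0, 0, 0], -1]
    - [[0, 0, -0.09], [0, 0, 0], -1]
    - [[0, 0, -0.15], [0, 0, 0], -1]
    - [[0, 0, -0.25], [0, 0, 0], -1]
    - [[0, 0, -0.36], [0, 0, 0], -1]
    - [[0, 0, -0.4], [0, 0, 0], -1]
    - [[0, 0, -0.4], [0, 0, 0], -1]

```text
t: 18.63
ee_pos: [505.5, -132.7, 224.9]
orientation: [-3.014, -0.113, -0.815]
ft_force: [0.7, -0.3, -1.0]
width: 35.7
grasp_force: 30.0
```

```bash
python3 - <<'E'
from h import *; from workcell import *
np.set_printoptions(precision=1,suppress=True)
o=get_obs();st(o)
d=pickle.load(open("a.pkl","rb"))
for n,b,th in(("top",(215,220,270,270),185),("side",(328,270,382,318),195)):
    im=d[n];x0,y0,x1,y1=b;hs=cv2.cvtColor(im["pixels"],cv2.COLOR_RGB2HSV)[y0:y1,x0:x1];m=cv2.inRange(hs,(0,0,th),(180,45,255))
    c=max(cv2.findContours(m,cv2.RETR_EXTERNAL,cv2.CHAIN_APPROX_NONE)[0],key=cv2.contourArea).reshape(-1,2)
    P=np.array([onz(im,u+x0,v+y0,20)[:2] for u,v in c],np.float32);print(n,cv2.minAreaRect(P))
w1=pickle.load(open("w1.pkl","rb"))
P=np.array([onz(w1,u,v,20)[:2] for u,v in((116,53),(165,52),(173,104),(124,106))]);print(P,P.mean(0),np.degrees(np.arctan2(*(P[0]-P[3])[::-1])))
go(o,(440,0,260),down(-86))
E
```

```text
t 18.63 p [ 505.5 -132.7  224.9] q [-0.4  0.1  2.2  0.6  0.4  0.6] w 35.7 gf 30.0 F [ 0.7 -0.3 -1. ]
top ((450.9246826171875, 173.64822387695312), (63.04319763183594, 62.60905456542969), 21.012248992919922)
side ((448.9378967285156, 169.09405517578125), (61.60669708251953, 61.82891082763672), 20.7873477935791)
[[468.2 207.7]
 [489.8 150.1]
 [431.9 127.9]
 [408.  187.9]] [449.5 168.4] 18.210010527910708
shift [-0.1002, -0.4571, -0.1949] turn [0.0002, -0.3519, 0.0033] rows>= 4.0 5.0
```

Emit:
step_arm:
  deltas:
    - [[-0.1, -0.2, -0.195], [0, -0.352, 0.003], -1]
    - [[-0.1, -0.457, -0.195], [0, -0.352, 0.003], -1]
    - [[-0.1, -0.457, -0.195], [0, -0.352, 0.003], -1]
    - [[-0.1, -0.457, -0.195], [0, -0.352, 0.003], -1]
    - [[-0.1, -0.457, -0.195], [0, -0.352, 0.003], -1]
    - [[-0.1, -0.457, -0.195], [0, -0.352, 0.003], -1]
    - [[-0.1, -0.457, -0.195], [0, -0.352, 0.003], -1]
    - [[-0.1, -0.457, -0.195], [0, -0.352, 0.003], -1]

```text
t: 19.3
ee_pos: [440.8, 1.1, 256.7]
orientation: [-3.137, -0.114, 0.005]
ft_force: [-0.2, -0.5, -1.7]
width: 35.7
grasp_force: 30.0
```

```bash
python3 - <<'E'
from h import *; from workcell import *
o=get_obs();st(o);go(o,(448,168,130),down(-69.5))
E
```

```text
t 19.3 p [440.8   1.1 256.7] q [-0.03  0.1   1.98  0.    1.06  1.47] w 35.7 gf 30.0 F [-0.2 -0.5 -1.7]
shift [0.0659, -0.5521, 0.4235] turn [-0.002, 0.0019, -0.19] rows>= 6.0 3.0
```

Emit:
step_arm:
  deltas:
    - [[0.066, -0.14, 0], [-0.002, 0.002, -0.19], -1]
    - [[0.066, -0.28, 0], [-0.002, 0.002, -0.19], -1]
    - [[0.066, -0.42, 0], [-0.002, 0.002, -0.19], -1]
    - [[0.066, -0.552, 0.05], [-0.002, 0.002, -0.19], -1]
    - [[0.066, -0.552, 0.2], [-0.002, 0.002, -0.19], -1]
    - [[0.066, -0.552, 0.32], [-0.002, 0.002, -0.19], -1]
    - [[0.066, -0.552, 0.4235], [-0.002, 0.002, -0.19], -1]
    - [[0.066, -0.552, 0.4235], [-0.002, 0.002, -0.19], -1]
    - [[0.066, -0.552, 0.4235], [-0.002, 0.002, -0.19], -1]
    - [[0.066, -0.552, 0.4235], [-0.002, 0.002, -0.19], -1]

```text
t: 20.13
ee_pos: [448.8, 166.3, 132.1]
orientation: [3.092, 0.552, 0.002]
ft_force: [0.9, -0.0, -0.4]
width: 35.4
grasp_force: 30.0
```

```bash
python3 - <<'E'
from h import *; from workcell import *
o=get_obs();st(o);w=get_image("wrist");pickle.dump(w,open("k.pkl","wb"))
print(proj(w,(449.8,170.5,20)),proj(w,o["ee_pos"]))
s=get_image("side")
cv2.imwrite("pics/k.png",np.hstack([w["pixels"][100:,100:540],cv2.resize(s["pixels"][200:320,300:420],(300,300),interpolation=cv2.INTER_CUBIC)])[:,:,::-1]) if 0 else cv2.imwrite("pics/k.png",np.hstack([w["pixels"][100:400,100:540],cv2.resize(s["pixels"][200:320,300:420],(300,300),interpolation=cv2.INTER_CUBIC)])[:,:,::-1])
for z in (20,): print([onz(w,u,v,z).round(1) for u,v in((318,150),)])
E
```

```text
t 20.13 p [448.8 166.3 132.1] q [ 0.33  0.35  2.01 -0.    0.78  1.55] w 35.4 gf 30.0 F [ 0.9 -0.  -0.4]
[313.96976581 198.26236037] [318.01431345 256.39461449]
[array([491.9, 182.1,  20. ])]
```

View pics/k.png

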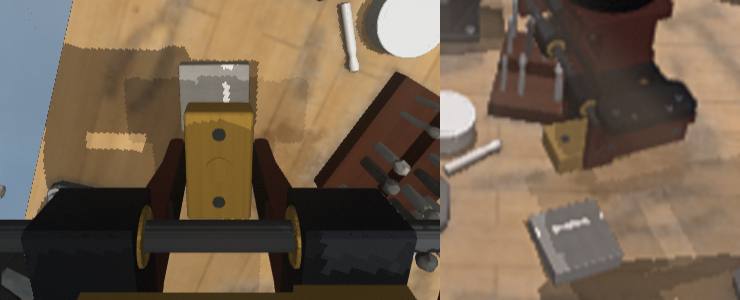

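The wrist view shows the block's far edge at y≈166, columns 280–350, with the held part centred at column 320 and square to the block.

```bash
python3 - <<'E'
from h import *; from workcell import *
w=pickle.load(open("k.pkl","rb"));o=get_obs()
a=np.radians(20.5);x=np.array([np.cos(a),np.sin(a)])
for v in(163,166):
    e=onz(w,315,v,20)[:2];print(e,e-31.5*x)
L=onz(w,281,200,20)[:2];Rr=onz(w,349,200,20)[:2];print(np.linalg.norm(L-Rr))
Rt=R.from_rotvec(o["orientation"]).as_matrix();print("pred part top corner far-left/right px",[proj(w,o["ee_pos"]+Rt@np.array([32,y,-12])) for y in(-18,18)],proj(w,o["ee_pos"]+Rt@np.array([-32,0,-12])))
go(o,(449.7,169.8,40),down(-69.5))
E
```

```text
[480.34788038 180.6537725 ] [450.84270642 169.62223999]
[477.85392581 179.7435714 ] [448.34875185 168.71203889]
61.80261139914961
pred part top corner far-left/right px [array([281.45782715, 208.33219545]), array([353.61376493, 208.26493876])] [317.72855118 317.22099672]
shift [0.0024, -0.0098, 0.3104] turn [0.0008, -0.0026, -0.0026] rows>= 3.0 1.0
```

Emit:
step_arm:
  deltas:
    - [[0.001, -0.01, 0.08], [0.001, -0.003, -0.003], -1]
    - [[0.001, -0.01, 0.17], [0.001, -0.003, -0.003], -1]
    - [[0.001, -0.01, 0.25], [0.001, -0.003, -0.003], -1]
    - [[0.001, -0.01, 0.3], [0.001, -0.003, -0.003], -1]
    - [[0.001, -0.01, 0.325], [0.001, -0.003, -0.003], -1]
    - [[0.001, -0.01, 0.325], [0.001, -0.003, -0.003], -1]
    - [[0.001, -0.01, 0.325], [0.001, -0.003, -0.003], -1]

```text
t: 20.82
ee_pos: [448.4, 169.9, 34.8]
orientation: [3.091, 0.561, -0.004]
ft_force: [-0.2, -0.5, -1.7]
width: 35.9
grasp_force: 30.0
```

Emit:
step_arm:
  deltas:
    - [[0, 0, 0.004], [0, 0, 0], -1]
    - [[0, 0, 0.008], [0, 0, 0], -1]
    - [[0, 0, 0.012], [0, 0, 0], -1]
    - [[0, 0, 0.012], [0, 0, 0], -1]

```text
t: 21.15
ee_pos: [447.6, 169.8, 30.5]
orientation: [3.09, 0.562, -0.006]
ft_force: [0.3, -0.1, -1.7]
width: 35.8
grasp_force: 30.0
```

Emit:
step_arm:
  deltas:
    - [[0.004, 0, 0.001], [0, -0.002, 0], -1]
    - [[0.004, 0, 0.003], [0, -0.002, 0], -1]
    - [[0.004, 0, 0.005], [0, -0.002, 0], -1]
    - [[0.004, 0, 0.005], [0, -0.002, 0], -1]

```text
t: 21.48
ee_pos: [448.4, 170.1, 28.4]
orientation: [3.09, 0.562, -0.012]
ft_force: [-0.3, -0.1, -0.4]
width: 35.6
grasp_force: 30.0
```

Emit:
step_arm:
  deltas:
    - [[0, 0, 0.001], [0, 0.004, 0], -1]
    - [[0, 0, 0.003], [0, 0.004, 0], -1]
    - [[0, 0, 0.005], [0, 0.004, 0], -1]
    - [[0, 0, 0.005], [0, 0.004, 0], -1]

```text
t: 21.82
ee_pos: [448.2, 170.0, 27.5]
orientation: [3.091, 0.562, -0.003]
ft_force: [-1.9, -0.9, 6.8]
width: 35.9
grasp_force: 30.0
```

Emit:
step_arm:
  deltas:
    - [[0, 0, 0], [0, 0, 0], -0.05]
    - [[0, 0, 0], [0, 0, 0], -0.05]
    - [[0, 0, 0], [0, 0, 0], 0.3]
    - [[0, 0, 0], [0, 0, 0], 0.3]
    - [[0, 0, 0], [0, 0, 0], 0.3]
    - [[0, 0, 0], [0, 0, 0], 0.3]
    - [[0, 0, 0], [0, 0, 0], 0.3]
    - [[0, 0, 0], [0, 0, 0], 0.3]
    - [[0, 0, -0.05], [0, 0, 0], 0.3]
    - [[0, 0, -0.15], [0, 0, 0], 0.3]
    - [[0, 0, -0.28], [0, 0, 0], 0.3]
    - [[0, 0, -0.4], [0, 0, 0], 0.3]
    - [[0, 0, -0.5], [0, 0, 0], 0.3]
    - [[0, 0, -0.5], [0, 0, 0], 0.3]
    - [[0, 0, -0.5], [0, 0, 0], 0.3]

```text
t: 23.07
ee_pos: [449.8, 170.5, 178.8]
orientation: [-3.09, -0.562, -0.004]
ft_force: [-0.7, 0.6, 0.2]
width: 57.1
grasp_force: 0.0
```

```bash
python3 - <<'E'
from h import *; from workcell import *
o=get_obs();st(o);w=get_image("wrist");s=get_image("side");t=get_image("top")
r=lambda a:cv2.resize(a,(400,300),interpolation=cv2.INTER_CUBIC)
cv2.imwrite("pics/f.png",np.vstack([np.hstack([w["pixels"][100:400,120:520],r(s["pixels"][240:330,300:420])]),np.hstack([r(t["pixels"][200:290,200:320]),r(s["pixels"][110:230,290:450])])])[:,:,::-1])
E
```

```text
t 23.07 p [449.8 170.5 178.8] q [0.34 0.27 1.98 0.   0.89 1.55] w 57.1 gf 0.0 F [-0.7  0.6  0.2]
```

View pics/f.png

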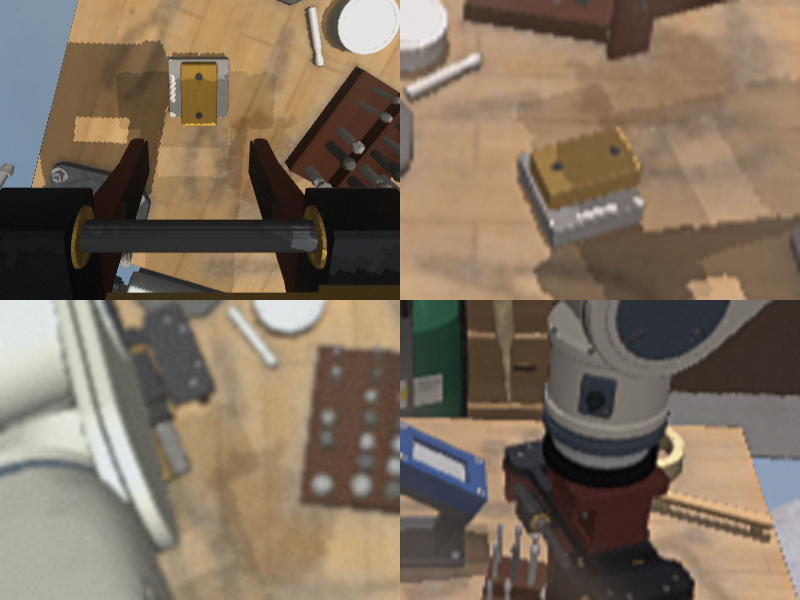

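The final view shows the brass part lying flat on the block, centred and square. The iron was seen upright earlier and hasn't been touched since. Handing in.

```bash
python3 -c "
from workcell import *
print(close_job())"
```

```text
the job is handed in; nothing more can be done
None
```

The job is handed in at about 23 s: the part was pushed up to the ejector's stop, the iron stands upright on the bench again, and the brass part lies flat on the steel block.

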